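Fit the retaining spring on the orbital shaker

ROBOT

A 6-joint arm with a two-finger parallel gripper is mounted at the origin on the work surface. World frame = base frame: x ahead of the robot, y to its left, z up, the work surface at z = 0. Lengths are in m, angles in rad, forces in N, time in s.
With the tool pointing down it reaches from about 0.35 to 0.8 m from the base axis. Payload 7.3 kg.
Tool frame: the origin (TCP) lies between the finger pads; the fingertips stand 25 mm ahead of it and the grasp point (between the pads) lies 6 mm ahead of it (r.tip_extent is the distance from the TCP to the fingertips, in m); z points along the fingers, y is the line along which they close (so a half turn about z gives the same grasp; the last joint's range is limited). The gripper opens to 85 mm and grips with 20 to 120 N. Pads are 22 mm wide; open, the fingers measure 114 mm over their backs; the gripper's body (76 mm by 85 mm) begins 54 mm behind the grasp point. The pads swing forward as they close: fully open they stand 13 mm farther back than shut.
Start: joints at [-1.294, 0.342, 1.524, -0, 1.275, -0.146], TCP at [0.215, -0.479, 0.256] pointing down, gripper open.
Joint ranges: [-2.53, 2.53], [-0.77, 2.02], [0.04, 2.7], [-1, 4.14], [0.28, 2.66], [-3.11, 3.11]. Speed limits (rad/s): [2.57, 2.57, 3.14, 3.14, 3.14, 3.14].

INTERFACE

Orientations are given as a unit quaternion [x, y, z, w].
In Python, from workcell import r, command_gripper, optics gives the robot as it stands. The module is installed in compiled form; this text tells all that it offers. Calls block until the motion is done:
- r.reach(position, orientation): joint-space move of the TCP to a pose.
- r.move_straight(position, orientation=None, speed=0.15, max_force=None): straight line of the TCP; orientation=None keeps the orientation; speed is the mean speed in m/s. With max_force (N) it stops when the force on the tool has changed by that much, and returns True; else False.
- r.movej(angles): joint-space move.
- command_gripper(opening, force=None): finger opening in m; force is the grip in N (None keeps the last); returns when the fingers have stopped.
- r.hold(seconds).
- r.solve_ik(position, orientation): joint angles nearest the present ones, or None.
- r.read_state(): the state.
- optics.get_image(name): name is "scene" or "top" or "wrist"; returns (picture, depth): 384x512x3 uint8, red, green, blue; 384x512 float32, m along the optical axis (not along the pixel's ray), 0 where there is no reading.
- optics.camera_model(name): a dict with "K" (3x3 intrinsics, pixels), "R" (3x3) and "t" (3): a world point X has camera coordinates R X + t; the wrist camera has in their place "tool_from_camera" (4x4, takes a point from camera to tool coordinates, whose origin is the TCP and whose axes are the flange's). Camera axes: x right, y down, z forward; pixel columns grow to the right and rows downward; lengths in m; the calibration is good to about 2 mm. A picture is of the moment at which its call begins: read the wrist's pose just before it. camera_model takes no time and is no camera call.
A pose or a line that the arm cannot do raises r.PlanningError and nothing moves.
- r.finish_job(): hands the job in; it is judged then, once.
The state is a dict: "time_s": time; "joint_positions": joint angles; "dq": joint speeds; "tau": joint torques, N m; "eef_pos": TCP position; "eef_rot": TCP orientation; "contact_force": force on the tool from outside, world axes, zero at the start; "torque": the same for the moment, N m; "grip_width": finger opening in m; "grip_force": force on a finger pad.
Only numpy, scipy, OpenCV 4.12 (cv2) and the standard library are available. Lean on these libraries where they do the work, as an engineer would, in place of code of your own. Each camera call takes 0.05 s, during which the arm holds its last target. There are 200 camera calls.

TASK

Fit the retaining spring across the shaker platform so the tube rack cannot walk off: pick the spring off the mat by its orange tab, feel with light pressure for the hole in the floor of the blue groove and lower the spring's hook fully into it, then stretch the spring and drop its eye over the brass post, down under the head, and let go. Do not force the hook, do not overstretch the spring, and leave the tube rack, the amber bottle and the beaker where they are.

Things in the scene. Friction and masses are not known exactly. Their poses are not given: they have to be found in the camera images.
- spring: Tension spring, 120 mm long, about 0.1 kg, standing on the mat on its hook tip and eye plate. Origin: eye centre at the plate's underside; +x along the spring from hook end to eye end, z up. 14 mm coil, axis 37 mm up. Close-wound: rigid as a rod up to 4 N of pull, then stretches 1 mm per 0.22 N along x; never stretch it over 60 mm
- tab (a point): Grip point in the orange pull tab, 22 mm behind the eye's centre (towards the hook) and 42 mm above the eye plate's underside. The tab is 24 mm long along the spring's x, 12 mm thick along its y, top 56 mm above the underside; pinch its thickness from above. It is rigidly one with the eye plate
- spring_hook: Hook end of the spring, a 15 mm wide steel cap with the hook pin below it; frame as spring, but it moves along -x of the spring by the stretch
- hook_tip (a point): Lower tip of the hook: a straight round-ended 5 mm steel pin pointing down, 30 mm long below the cap. Level with the underside of the eye plate, 100 mm behind the eye's centre along -x of the spring while relaxed (78 mm behind the tab point)
- shaker: Orbital shaker, grey platform 250 x 250 mm, its top 100 mm above the bench. Origin on the bench under its centre. Groove (-y) and post (+y) lie on a line along the shaker's y, on its far (+x) side; a tube rack stands on its near side. The spring belongs on this line, hook in the groove, eye on the post
- groove (a point): Point on the floor of the blue-walled groove, 27 mm from its -y end, 34 mm above the platform, axes as the shaker's. It runs along y, 90 mm long, 9 mm wide, walls 4 mm above the floor. Floor: aluminium strip with a 7.5 x 9 mm through hole anywhere from 5 to 31 mm from this point along +y (to the post): feel or look for it. Hook fully in: cap rests on the walls, tip 26 mm below the floor
- post (a point): Axis of the brass post on top of its 13 mm wide collar, 7 mm above the platform, 27 mm below the groove's floor, 158 mm from the groove point along +y. Above: neck 6 mm wide, 8 mm high, then a head 11 mm wide, its top 13.2 mm above this point. The eye goes over the head; released, the spring pulls it against the neck. Fitting stretches the spring 18 to 50 mm (8 to 15 N)
- rack: Purple tube rack with capped tubes, 75 x 160 x 46 mm, loose on the shaker's platform, origin under its centre
- reagent: Amber bottle, 60 mm diameter, 130 mm tall, loose on the bench, origin under its centre
- beaker: Clear beaker, 72 mm diameter, 85 mm tall, loose on the bench, origin under its centre
- eye (a point): Centre of the eye, a square 16 x 16 mm through hole in a flat steel plate 28 x 28 x 5 mm at the end of the spring; the point is level with the plate's underside (the spring's origin)
Not all that is in view belongs to the job. Of the things shaped like the spring, the bare steel one is meant.

How it is judged:
On the way:
1. the hook is down in the hole of the groove's floor, the spring not yet on the post (z of hook_tip in the frame of groove between -0.031 and -0.018 m and x of hook_tip in the frame of groove between -0.006 and 0.006 m and y of hook_tip in the frame of groove between -0.002 and 0.038 m and horizontal distance between eye and post above 0.015 m), for 0.2 s.
At the end, for the whole second after the job is handed in: Hook tip in the groove's hole, 8 mm or more below the floor; eye round the post's neck under the head (centre within 8.5 mm of the axis, underside under 6 mm above the collar); spring stretched 12 mm or more, upright within 0.2 rad, at rest, released (z of hook_tip in the frame of groove below -0.008 m and x of hook_tip in the frame of groove between -0.007 and 0.007 m and y of hook_tip in the frame of groove between -0.004 and 0.04 m and horizontal distance between eye and post below 0.0085 m and z of eye in the frame of post between -0.004 and 0.006 m and distance between eye and hook_tip above 0.112 m and angle between spring's own z axis and vertical below 0.2 rad and linear speed of spring below 0.02 m/s); the robot touches nothing.
It fails at once if the hook end is forced: pressed on anything with more than 25 N (contact force between spring_hook and anything else above 25 N).
It fails at once if the spring is overstretched (by more than 60 mm) (distance between eye and hook_tip above 0.16 m).
It fails at once if the tube rack is pushed more than 12 mm (distance of rack from where it was at the start of the episode above 0.012 m).
It fails at once if the bottle or the beaker is moved more than 20 mm (distance of any of reagent, beaker from where it was at the start of the episode above 0.02 m).
It also fails if it takes over 61 s, if anything falls off the work surface, if the arm or the gripper's body presses on something with over 40 N, if the wrist force passes 120 N, or if a joint passes its speed limit or range.

## Working session

There is one attempt and no reset: what is moved stays moved. The work goes in short steps, each a Python script; the robot and the scene stay as the last script left them, time stands still between calls to the robot, and variables do not carry over. Pictures are saved under pics/ and viewed, at most 10 in all, crops included, and the job is handed in when it is done.

```bash
mkdir -p pics; cat > h.py <<'E'
import numpy as np, cv2
from workcell import r, command_gripper, optics
from scipy.spatial.transform import Rotation as Ro
def model(n, st=None):
    m=optics.camera_model(n); K=np.array(m["K"])
    if n=="wrist":
        T=np.eye(4); T[:3,:3]=Ro.from_quat(st["eef_rot"]).as_matrix(); T[:3,3]=st["eef_pos"]
        C=np.linalg.inv(T@np.array(m["tool_from_camera"])); return K,C[:3,:3],C[:3,3]
    return K,np.array(m["R"]),np.array(m["t"])
def shot(n):
    st=r.read_state(); im,d=optics.get_image(n); np.savez(f"{n}.npz",im=im,d=d,**dict(zip("KRt",model(n,st)))); return im,d
def load(n):
    z=np.load(f"{n}.npz"); return z["im"],z["d"],z["K"],z["R"],z["t"]
def pt(n,u,v,z=None):
    """world point of pixel: by depth, or by intersection with height z"""
    im,d,K,R,t=load(n); ray=np.linalg.inv(K)@[u,v,1]; o=-R.T@t; w=R.T@ray
    s=(z-o[2])/w[2] if z is not None else d[int(round(v)),int(round(u))]
    return o+s*w
def tri(a,b):
    """a,b: (cam,u,v) -> least squares point, gap"""
    A=[];c=[]
    for n,u,v in (a,b):
        im,d,K,R,t=load(n); w=R.T@np.linalg.inv(K)@[u,v,1]; w/=np.linalg.norm(w); P=np.eye(3)-np.outer(w,w); A.append(P); c.append(P@(-R.T@t))
    x=np.linalg.lstsq(np.vstack(A),np.hstack(c),rcond=None)[0]; return x
def proj(n,X):
    im,d,K,R,t=load(n); p=K@(R@np.asarray(X)+t); return p[:2]/p[2]
def save(f,im): cv2.imwrite(f"pics/{f}.png",cv2.cvtColor(im,cv2.COLOR_RGB2BGR))
def down(yaw): 
    """tool down, closing axis (tool y) at world angle yaw"""
    y=np.array([np.cos(yaw),np.sin(yaw),0]); z=np.array([0,0,-1.]); return Ro.from_matrix(np.c_[np.cross(y,z),y,z]).as_quat()
E
python3 - <<'E'
from h import *
a,_=shot("scene"); b,_=shot("top")
save("both",cv2.resize(np.vstack([a,b]),(800,1200))[:1200]) if 0 else (save("scene",cv2.resize(a,(800,600))),save("top",cv2.resize(b,(800,600))))
s=r.read_state(); print(s["time_s"],s["eef_rot"],s["contact_force"])
E
```

```text
0.1 [ 9.77736674e-01  2.09834552e-01 -4.12928735e-05 -6.74813179e-04] [ 0.05175629  1.16783697 -0.07643504]
```

View pics/scene.png

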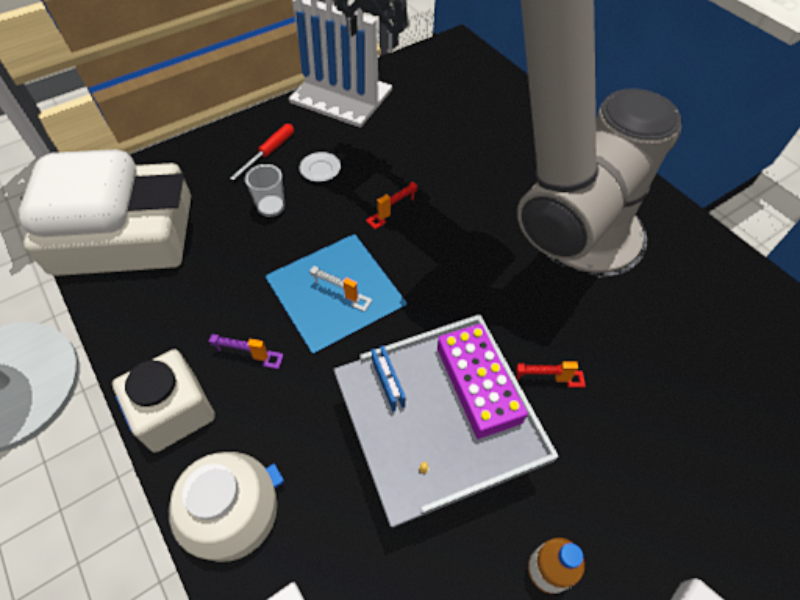

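View pics/top.png

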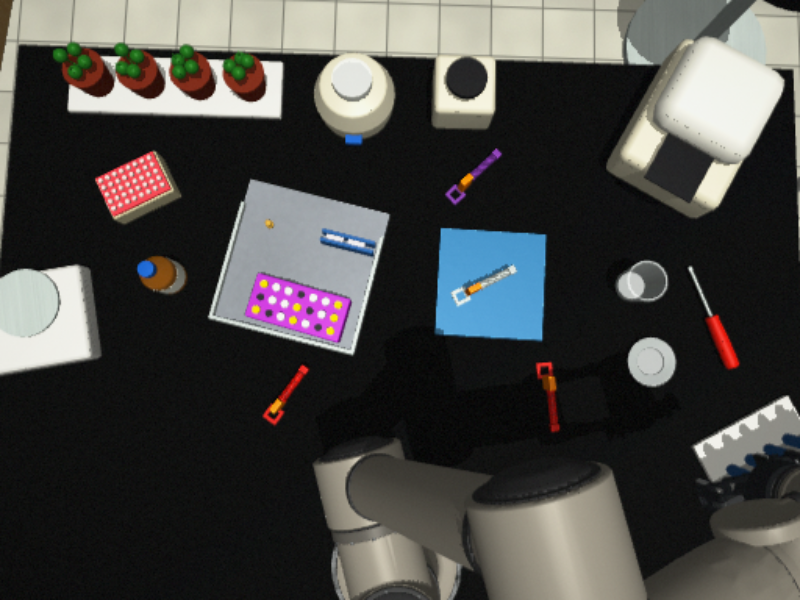

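The pictures (800×600) show the bare steel spring on the blue mat:
- **Spring:** tab at about (474,287) in the top view and (350,288) in the scene view.
- **Groove:** (322–375, 237–248) in top, (375–400, 350–408) in scene.
- **Post:** (268,224) in top, (424,467) in scene.

Next I'll get rough positions, then close wrist views.

```bash
python3 - <<'E'
from h import *
np.set_printoptions(precision=4,suppress=True)
k=.64
P={"eye":((462,296),(362,303)),"tab":((474,286),(350,285)),"hook":((513,268),(314,271)),"post":((268,224),(424,467)),"grA":((375,248),(378,350)),"grB":((322,237),(400,406))}
for n,(a,b) in P.items():
    a=np.array(a)*k;b=np.array(b)*k
    print(n,tri(("top",*a),("scene",*b)),pt("top",*a),pt("scene",*b))
m=optics.camera_model("wrist");print(m)
E
```

```text
eye [ 0.4839 -0.1097 -0.0041] [ 0.4849 -0.1105 -0.0014] [ 0.4837 -0.1065 -0.0008]
tab [ 0.4973 -0.1255  0.0472] [ 0.4983 -0.1262  0.0526] [ 0.4993 -0.1174  0.0578]
hook [ 0.5333 -0.1973  0.0363] [ 0.5337 -0.197   0.0449] [ 0.5335 -0.1913  0.0426]
post [0.5896 0.234  0.1048] [0.5867 0.2317 0.1176] [0.5929 0.2368 0.1187]
grA [0.5488 0.0508 0.1234] [0.5542 0.0507 0.0982] [0.545  0.0474 0.1138]
grB [0.5682 0.1413 0.1093] [0.5635 0.1376 0.1375] [0.5655 0.1386 0.1003]
{'K': array([[337.7767,   0.    , 261.9924],
       [  0.    , 337.7767, 181.2879],
       [  0.    ,   0.    ,   1.    ]]), 'tool_from_camera': array([[-0.0004, -0.96  , -0.2801,  0.0709],
       [ 1.    , -0.0006,  0.0008,  0.0003],
       [-0.0009, -0.2801,  0.96  , -0.1171],
       [ 0.    ,  0.    ,  0.    ,  1.    ]])}
```

```bash
python3 - <<'E'
from h import *
np.set_printoptions(precision=4,suppress=True)
import shutil
r.reach([0.506,-0.145,0.20],down(np.deg2rad(29.5))); a,_=shot("wrist"); shutil.copy("wrist.npz","wS.npz")
r.reach([0.585,0.145,0.245],down(np.deg2rad(-11.3))); b,_=shot("wrist"); shutil.copy("wrist.npz","wG1.npz")
r.reach([0.57,0.11,0.225],down(np.deg2rad(-11.3))); c,_=shot("wrist"); shutil.copy("wrist.npz","wG2.npz")
save("wS",cv2.resize(a,(800,600))); save("wG1",cv2.resize(b,(800,600)))
save("wG2",cv2.resize(c,(800,600)))
print(r.read_state()["time_s"])
E
```

```text
3.3417
```

View pics/wS.png

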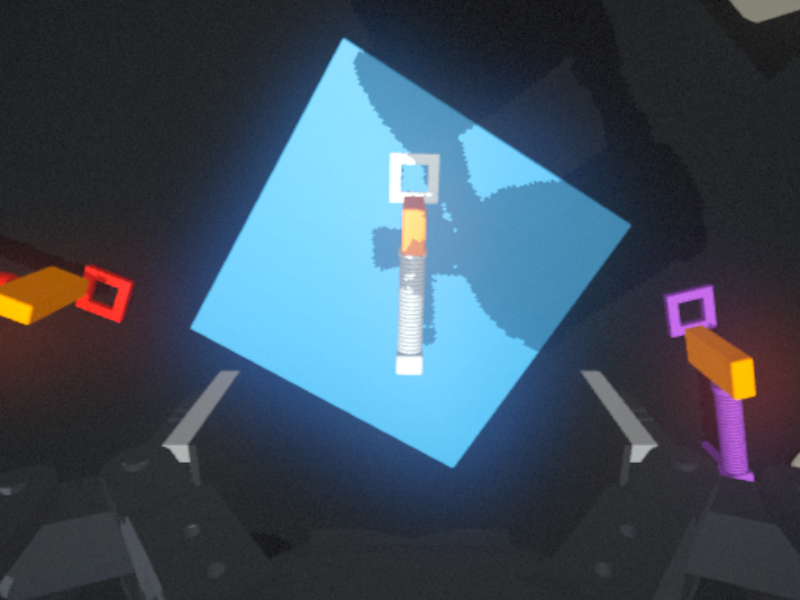

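View pics/wG1.png

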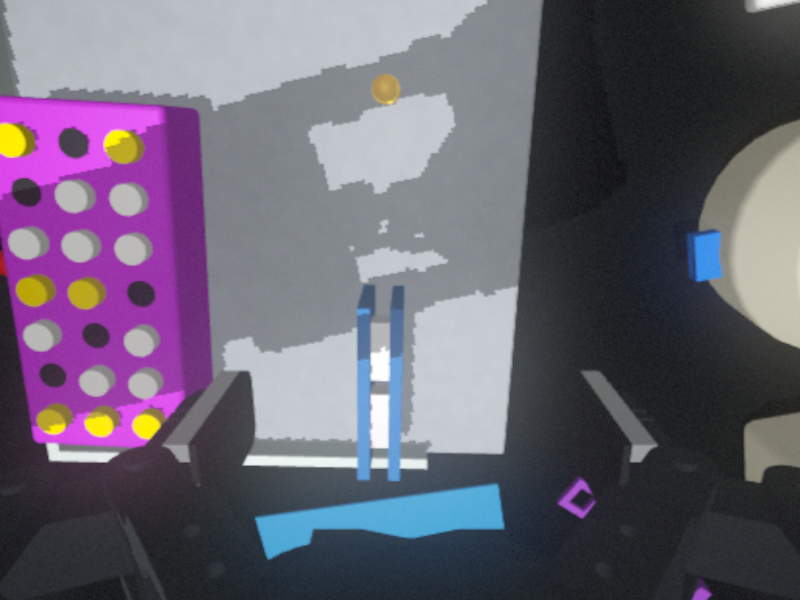

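View pics/wG2.png

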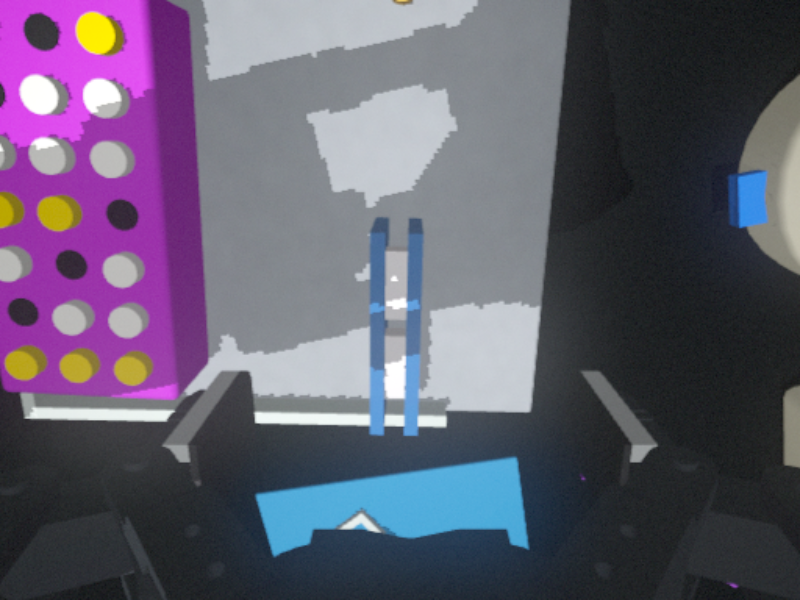

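The wrist views show three things:
- **Spring:** eye at about (414,177), tab at (414,228), hook cap at (409,365).
- **Groove:** two blue walls, with a dark band across the strip at (380,387) in G1 and (396,327) in G2. That is probably the hole.
- **Post:** (385,89) in G1.

I'll enlarge these.

```bash
python3 - <<'E'
from h import *
W={n:np.load(n+".npz")["im"] for n in("wS","wG1","wG2")}
def crop(n,u0,v0,w,h,f): return cv2.resize(W[n][v0:v0+h,u0:u0+w],(w*f,h*f),interpolation=cv2.INTER_NEAREST)
# G1 groove  u 220-270, v 180-310 ; G2 u 230-280 v 135-285 ; spring u 240-290 v 92-242
im=np.hstack([crop("wG1",220,175,55,150,4),crop("wG2",228,132,55,150,4),crop("wS",240,95,55,150,4)])
p=crop("wG1",231,42,30,30,4)
im=np.hstack([im,np.vstack([p,np.zeros((480,120,3),np.uint8)])])
save("crops",im); print(im.shape)
E
```

```text
(600, 780, 3)
```

View pics/crops.png

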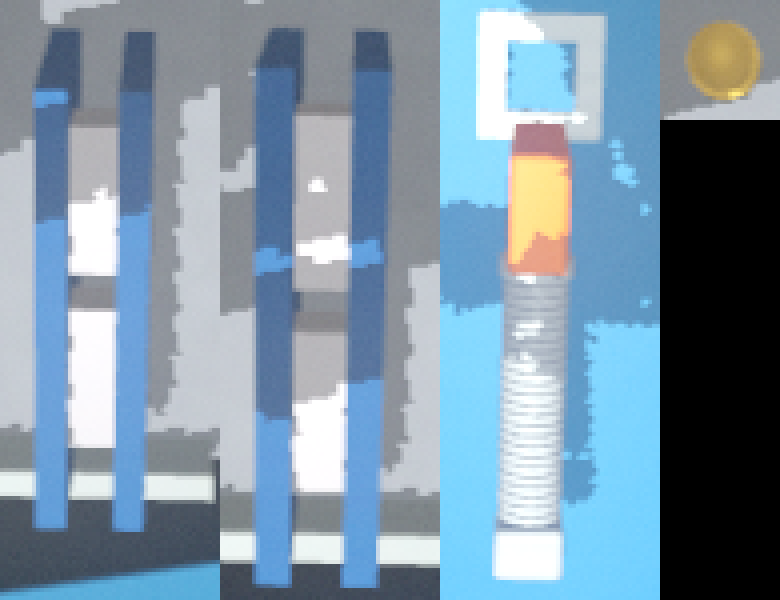

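```bash
python3 - <<'E'
from h import *
np.set_printoptions(precision=4,suppress=True)
g1=lambda x,y:("wG1",220+x/4-.4,175+y/4-.4)
g2=lambda x,y:("wG2",228+x/4-.4,132+y/4-.4)
L=lambda q:("wS",240+q[0]/4-.4,95+q[1]/4-.4)
for n,a,b in [("hole+",(93,276),(100,290)),("hole-",(93,308),(100,329)),("strip-",(91,447),(97,491)),("strip+",(95,125),(103,114)),("wall-",(90,530),(96.5,586)),("wall+",(95,92),(103,68))]:
    a,b=g1(*a),g2(*b)
    print(n,tri(a,b),"d",pt(*a),pt(*b),"z.134",pt(*a,.134),pt(*b,.134),"z.138",pt(*a,.138),pt(*b,.138))
p=("wG1",246.4,56.6); print("post d",pt(*p),"z.12",pt(*p,.1202))
print("post tri top", tri(("top",171.2,143),p), tri(("scene",271,298.7),p))
# spring
for n,q,z in [("eye",(541-440,76),.005),("tabtopfar",(543-440,155),.056),("tabtopnear",(541-440,272),.056),("cap near",(528-440,579),.044),("cap far",(530-440,530),.044)]:
    print(n,"d",pt(*L(q)),"z",pt(*L(q),z))
E
```

```text
hole+ [0.5626 0.1043 0.1359] d [0.5568 0.0863 0.0988] [0.5623 0.1038 0.1344] z.134 [0.5624 0.1033 0.134 ] [0.5623 0.1036 0.134 ] z.138 [0.5631 0.1052 0.138 ] [0.5627 0.105  0.138 ]
hole- [0.561  0.0971 0.1344] d [0.5609 0.0965 0.1334] [0.5606 0.0959 0.1312] z.134 [0.561  0.0968 0.134 ] [0.5609 0.0969 0.134 ] z.138 [0.5617 0.0989 0.138 ] [0.5613 0.0985 0.138 ]
strip- [0.5545 0.0688 0.1356] d [0.5544 0.0678 0.1341] [0.5543 0.0682 0.1344] z.134 [0.5543 0.0677 0.134 ] [0.5542 0.068  0.134 ] z.138 [0.5551 0.0703 0.138 ] [0.5548 0.0701 0.138 ]
strip+ [0.5689 0.132  0.1328] d [0.5689 0.1318 0.1324] [0.5686 0.1317 0.1312] z.134 [0.5691 0.1324 0.134 ] [0.5688 0.1323 0.134 ] z.138 [0.5697 0.1338 0.138 ] [0.5691 0.1332 0.138 ]
wall- [0.5511 0.0528 0.1386] d [ 0.5214 -0.0469  0.0001] [ 0.5289 -0.0315  0.0011] z.134 [0.5501 0.0494 0.134 ] [0.5503 0.05   0.134 ] z.138 [0.551  0.0523 0.138 ] [0.5509 0.0524 0.138 ]
wall+ [0.5709 0.1404 0.1394] d [0.5663 0.1276 0.1009] [0.5681 0.1332 0.0993] z.134 [0.5705 0.1385 0.134 ] [0.5704 0.1395 0.134 ] z.138 [0.571  0.1398 0.138 ] [0.5706 0.1402 0.138 ]
post d [0.592  0.2315 0.1205] z.12 [0.592  0.2316 0.1202]
post tri top [0.5909 0.2339 0.1049] [0.5911 0.233  0.1061]
eye d [ 0.4866 -0.1071  0.0032] z [ 0.4865 -0.1069  0.005 ]
tabtopfar d [ 0.4917 -0.1162  0.0557] z [ 0.4917 -0.1161  0.056 ]
tabtopnear d [ 0.5026 -0.1362  0.0575] z [ 0.5028 -0.1365  0.056 ]
cap near d [ 0.5355 -0.2     0.0467] z [ 0.5361 -0.2011  0.044 ]
cap far d [ 0.5306 -0.1904  0.0445] z [ 0.5307 -0.1906  0.044 ]
```

```bash
cat >> h.py <<'E'
A=np.deg2rad(77.2); D=np.array([np.cos(A),np.sin(A),0]); N=np.array([np.sin(A),-np.cos(A),0]); Q=down(A-np.pi/2)
HOLE=np.array([.5617,.1002,.134]); POST=np.array([.592,.2320,.107])
E
python3 - <<'E'
from h import *
np.set_printoptions(precision=4,suppress=True)
q=down(np.deg2rad(28.0)); g=np.array([.497,-.1263,.048])
command_gripper(.05)
r.reach(g+[0,0,.07],q); r.move_straight(g,q,speed=.08,max_force=8)
command_gripper(0,100); s=r.read_state(); print(s["grip_width"],s["grip_force"],s["eef_pos"],s["contact_force"])
r.move_straight(g+[0,0,.12],q,speed=.15); s=r.read_state(); print(s["grip_width"],s["contact_force"],s["torque"])
p=HOLE+.078*D; p[2]=.134+.048+.03
r.reach(p,Q); r.hold(.3); s=r.read_state(); print(s["eef_pos"],s["contact_force"],s["torque"],s["time_s"])
a,d=shot("wrist"); save("held",cv2.resize(a,(800,600)))
for n,o,h in [("captop",-.1,.044),("eyetop",0,.005)]:
    X=p+(o+.022)*D; X[2]=p[2]-.048+h; print(n,proj("wrist",X)*1.5625)
E
```

```text
0.010851383814356644 97.40755677223206 [ 0.4973 -0.1264  0.0485] [-0.5338 -0.2427  5.8504]
0.010761015558845129 [ 0.5784  0.5467 -0.6167] [0.0123 0.0097 0.0217]
[0.5791 0.1754 0.212 ] [ 0.6149 -0.0923 -0.2953] [0.05   0.0027 0.023 ] 8.7583
captop [408.6482 644.481 ]
eyetop [408.1461 286.6688]
```

View pics/held.png

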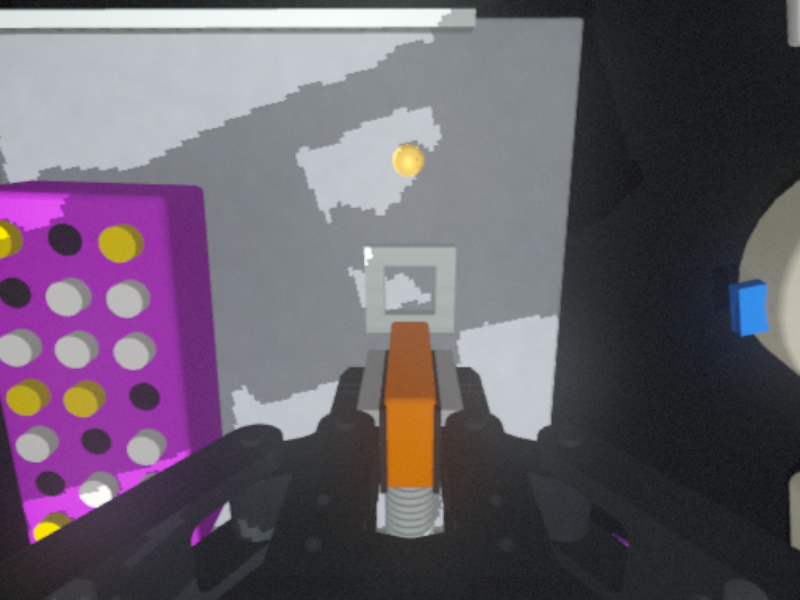

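The eye is at (410,290), where I predicted (408,287), so the spring is held as planned. The post is at (408,160). Now I'll feel for the hole.

```bash
python3 - <<'E'
from h import *
np.set_printoptions(precision=4,suppress=True)
p=HOLE+.078*D
def go(x,**k):
    c=r.move_straight(x,Q,**k); s=r.read_state(); e=s["eef_pos"]-p
    print(c,"D %.4f N %.4f tipz %.4f"%(e@D,e@N,s["eef_pos"][2]-.048-.134),s["contact_force"],s["time_s"]); return c
z=.134+.048
go([*p[:2],z+.010],speed=.05); r.hold(.4); s=r.read_state(); e=(s["eef_pos"]-p)
b=p-[e[0],e[1],0]; go([*b[:2],z+.008],speed=.03)
if not go([*b[:2],z-.006],speed=.02,max_force=3): print("in")
E
```

```text
False D -0.0000 N -0.0001 tipz 0.0097 [ 0.3314 -0.1826 -1.4791] 9.3583
False D -0.0001 N -0.0002 tipz 0.0078 [-0.3139  0.4396 -1.1886] 10.0083
False D 0.0000 N 0.0000 tipz -0.0059 [ 0.8948  0.047  -1.5728] 10.8583
in
```

```bash
python3 - <<'E'
from h import *
np.set_printoptions(precision=4,suppress=True)
p=HOLE+.078*D
s=r.read_state(); b=s["eef_pos"].copy()
for z in (.134+.048-.02,.134+.048-.027):
    c=r.move_straight([p[0],p[1],z],Q,speed=.025,max_force=5); s=r.read_state(); e=s["eef_pos"]-p
    print(c,"D %.4f N %.4f tipz %.4f"%(e@D,e@N,s["eef_pos"][2]-.182),s["contact_force"],s["torque"],s["time_s"])
    if c: break
r.hold(.4)
a,d=shot("wrist"); b,_=shot("scene"); c,_=shot("top")
save("in",np.hstack([cv2.resize(a[60:250,160:340],(400,422)),cv2.resize(b[190:330,190:340],(400,422))]))
E
```

```text
False D 0.0000 N 0.0001 tipz -0.0200 [ 1.1329 -0.7657 -1.3045] [ 0.0561 -0.057   0.0058] 11.5667
False D -0.0000 N -0.0001 tipz -0.0272 [-0.3791 -0.9364 -0.8962] [ 0.0615 -0.0045 -0.0057] 12.0
```

View pics/in.png

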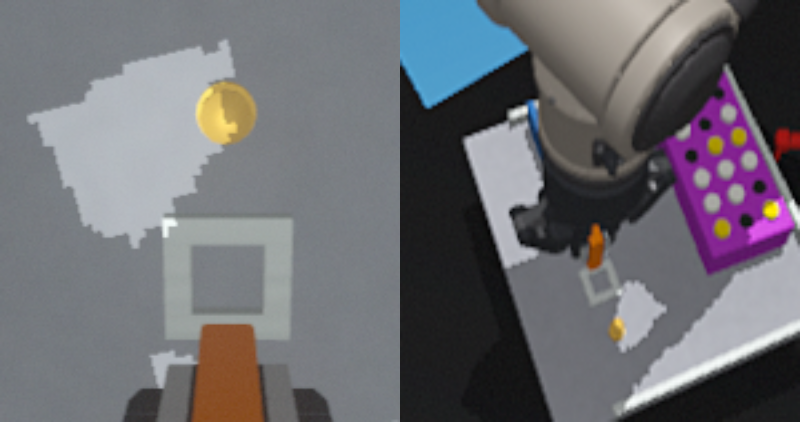

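The hook went in on the first try: the tip is 27 mm below the floor with almost no force. The wrist crop shows the eye at (229,280) and the post at (226,112), lined up. Next I'll lift and tilt slightly, stretch, then check the eye over the post.

```bash
cat >> h.py <<'E'
def pose(depth,phi,stretch,lat=0,off=0):
    """TCP pose: hook tip 'depth' below the floor, spring pitched up by phi, stretched"""
    Z=np.array([0,0,1.]); e=np.cos(phi)*D+np.sin(phi)*Z; u=np.cos(phi)*Z-np.sin(phi)*D
    T=HOLE-[0,0,depth]; R=np.c_[e,-u*0,-u]; y=np.cross(-u,e)
    return T+(.078+stretch)*e+.048*u+lat*N+off*D, Ro.from_matrix(np.c_[e,y,-u]).as_quat()
E
python3 - <<'E'
from h import *
np.set_printoptions(precision=4,suppress=True)
px=lambda x,y:(160+x/2.222-.3,60+y/2.222-.3)
E=pt("wrist",*px(229,280),.112); Pp=pt("wrist",*px(226,112),.1202)
print("eye",E,"post",Pp,"rel D,N",(Pp-E)@D,(Pp-E)@N,"depth eye plate",pt("wrist",*px(178,280)),pt("wrist",*px(280,280)),"post",pt("wrist",*px(226,112)))
print("eye expected",HOLE+.1*D,"POST-HOLE",(POST-HOLE)@D,(POST-HOLE)@N, Q,pose(.027,0,0))
E
```

```text
eye [0.5842 0.1972 0.112 ] post [0.5919 0.2339 0.1202] rel D,N 0.03743858909336303 -0.0006275417421174209 depth eye plate [0.5733 0.2002 0.1137] [0.5953 0.1952 0.1136] post [0.5919 0.2339 0.1208]
eye expected [0.5839 0.1977 0.134 ] POST-HOLE 0.13523760437534313 0.0003469334492127709 [0.7815 0.6239 0.     0.    ] (array([0.579 , 0.1763, 0.155 ]), array([0.7815, 0.6239, 0.    , 0.    ]))
```

```bash
python3 - <<'E'
from h import *
np.set_printoptions(precision=4,suppress=True)
def rep(c,t):
    s=r.read_state(); print(c,s["eef_pos"]-t,s["contact_force"],s["torque"],s["grip_width"],s["time_s"])
t,q=pose(.014,.04,0); c=r.move_straight(t,q,speed=.04,max_force=8); rep(c,t)
for st,lat in ((.018,-.0002),(.0365,-.0004)):
    t,q=pose(.014,.04,st,lat); c=r.move_straight(t,q,speed=.04,max_force=22); r.hold(.2); rep(c,t)
    if c: break
r.hold(.3); a,d=shot("wrist"); rep(c,t)
save("over",cv2.resize(a[60:260,130:396],(798,600)))
X=t+.022*D-[0,0,.048]; print(proj("wrist",POST+[0,0,.0132]))
E
```

```text
False [ 0.0001 -0.0002  0.0003] [-0.6282 -0.1535 -0.3281] [-0.0324  0.0442 -0.0093] 0.010788933222231295 13.1083
False [-0.0004 -0.0012 -0.0007] [-1.0446 -6.3174 -1.9864] [-1.3643  0.1748  0.0634] 0.010769151170219567 13.9083
False [-0.0006 -0.0022 -0.001 ] [ -1.4721 -11.5233  -1.0814] [-2.093  0.264  0.129] 0.01063698997164202 14.725
False [-0.0006 -0.0022 -0.001 ] [ -0.8275 -11.3177  -1.6704] [-2.0653  0.2567  0.089 ] 0.010760396717181224 15.075
[263.5946 177.4413]
```

View pics/over.png

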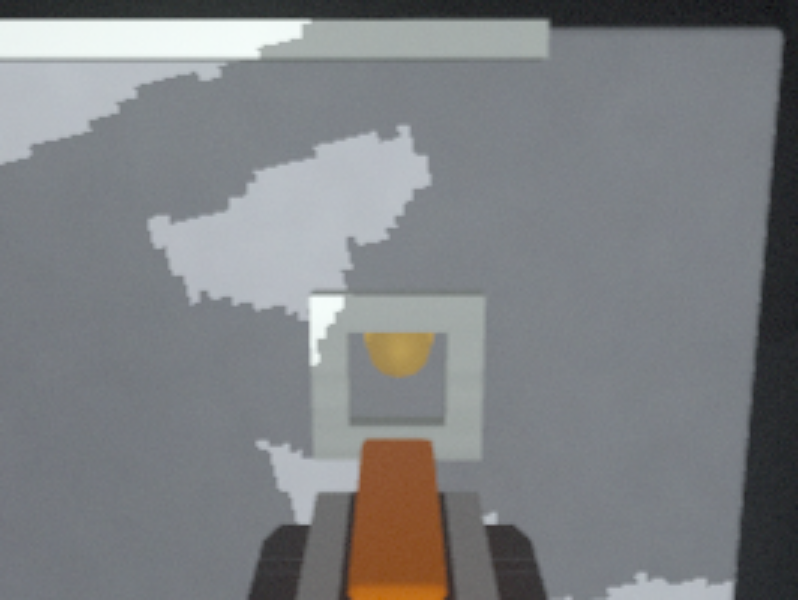

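The eye hole is centred at (397,379). The post head shows at (399,342), partly under the far edge, so the eye must go about 3 mm further. I'll compute that exactly, correct it, check again and lower.

```bash
python3 - <<'E'
from h import *
np.set_printoptions(precision=4,suppress=True)
px=lambda x,y:(130+x/3-.3,60+y/3-.3)
print("plate",pt("wrist",*px(466,380)),pt("wrist",*px(330,400)),pt("wrist",*px(400,312)))
z=pt("wrist",*px(466,380))[2]
E=pt("wrist",*px(397.5,379),z); Pp=pt("wrist",*px(399,377),.1185)+.0055*D; d=Pp-E
print(z,E,Pp,"need D %.4f N %.4f"%(d@D,d@N))
dD=np.clip(d@D,0,.006)
t,q=pose(.014,.04,.0365+dD,-.0004+np.clip(d@N,-.002,.002)); c=r.move_straight(t,q,speed=.02,max_force=8); r.hold(.3)
a,_=shot("wrist"); s=r.read_state(); print(c,s["eef_pos"]-t,s["contact_force"],s["time_s"])
save("over2",cv2.resize(a[60:260,130:396],(798,600)))
np.save("cmd.npy",[.0365+dD,-.0004+np.clip(d@N,-.002,.002)])
E
```

```text
plate [0.6018 0.228  0.1314] [0.5793 0.2295 0.1312] [0.5938 0.2413 0.131 ]
0.13139298918292663 [0.5909 0.2306 0.1314] [0.5917 0.2329 0.1185] need D 0.0024 N 0.0003
False [-0.0007 -0.0023 -0.0011] [ -1.7061 -11.4217  -2.4474] 15.6917
```

View pics/over2.png

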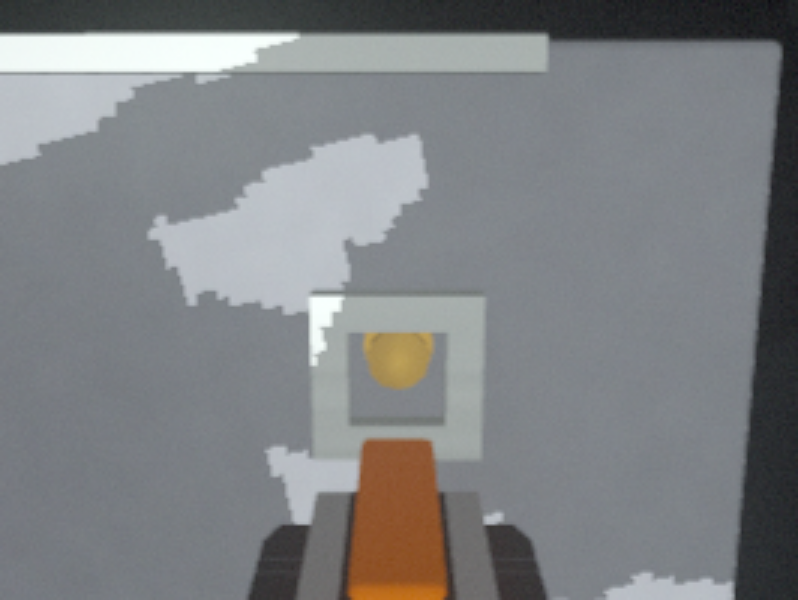

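The post head is now at about (399,356) in the eye hole, which is centred once parallax is allowed for. Lowering gently.

```bash
python3 - <<'E'
from h import *
np.set_printoptions(precision=4,suppress=True)
st,lat=np.load("cmd.npy"); st+=.0005
for dep,phi in ((.018,.027),(.022,.013),(.0262,0),(.0272,0)):
    t,q=pose(dep,phi,st,lat); c=r.move_straight(t,q,speed=.02,max_force=9); r.hold(.1); s=r.read_state()
    print(c,dep,s["eef_pos"]-t,"eye z %.4f"%(s["eef_pos"][2]-.048),s["contact_force"],s["torque"],s["time_s"])
    if c: break
a,_=shot("wrist"); save("low",cv2.resize(a[60:260,130:396],(798,600)))
px=lambda x,y:(130+x/3-.3,60+y/3-.3)
print("plate",pt("wrist",*px(466,380)),pt("wrist",*px(330,400)),pt("wrist",*px(400,312)))
E
```

```text
False 0.018 [-0.0004 -0.0024  0.0001] eye z 0.1193 [ -3.2636 -11.2863   4.454 ] [-2.6957  0.6945 -0.0018] 16.225
False 0.022 [-0.0003 -0.0024 -0.0002] eye z 0.1133 [ -2.1952 -10.9945   2.9409] [-2.4887  0.4686  0.0657] 16.7583
False 0.0262 [-0.0002 -0.0024  0.0002] eye z 0.1080 [ -2.2633 -11.7404   4.7222] [-2.5911  0.4893  0.0878] 17.3
False 0.0272 [-0.0001 -0.0024  0.0005] eye z 0.1073 [ -2.2347 -10.9654   7.0646] [-2.7391  0.5935 -0.0346] 17.65
plate [0.6033 0.2309 0.1143] [0.5808 0.2324 0.114 ] [0.5953 0.2443 0.1135]
```

View pics/low.png

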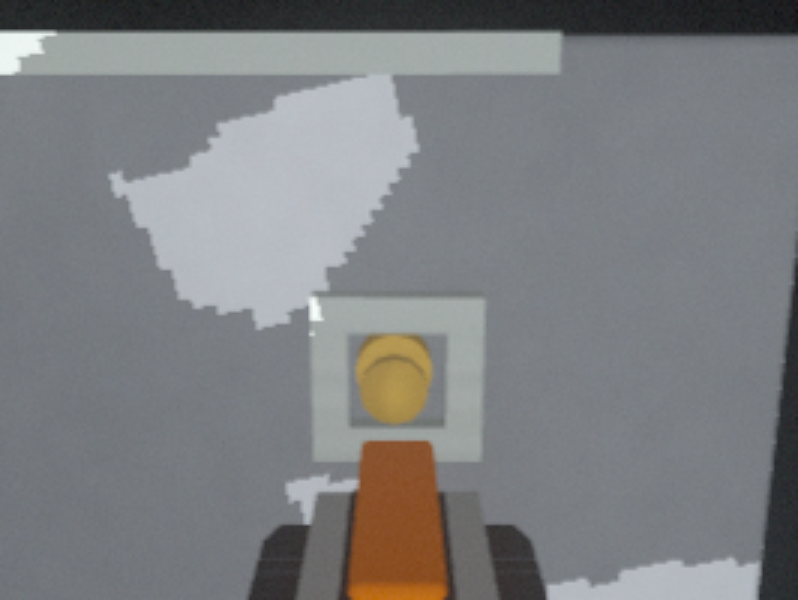

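The head is now poking up through the eye, and the plate is down near the collar. I'll ease the pull until the eye bears on the neck, then release and back off straight up.

```bash
python3 - <<'E'
from h import *
np.set_printoptions(precision=4,suppress=True)
st,lat=np.load("cmd.npy")
def rep(c):
    s=r.read_state(); print(c,s["eef_pos"],s["contact_force"],s["grip_width"],s["time_s"])
t,q=pose(.0267,0,st-.0055,lat); c=r.move_straight(t,q,speed=.02,max_force=6); r.hold(.2); rep(c)
s=r.read_state(); e=s["eef_pos"].copy()
command_gripper(.036); rep("open")
r.move_straight(e+[0,0,.13],Q,speed=.12); r.hold(.3); rep("up")
a,_=shot("wrist"); b,_=shot("scene")
save("end",np.hstack([cv2.resize(a[100:384,160:360],(400,568)),cv2.resize(b[190:330,190:340],(400,568))]))
E
```

```text
False [0.5862 0.2068 0.1558] [ -1.2074 -11.43     4.7812] 0.010824283350906237 18.35
open [0.5862 0.2094 0.1552] [ 0.3678 -0.3225  0.3044] 0.035927343357624354 18.7167
up [0.5861 0.2068 0.2854] [ 0.3463 -0.5164  0.1993] 0.03577418262753243 20.2583
```

View pics/end.png

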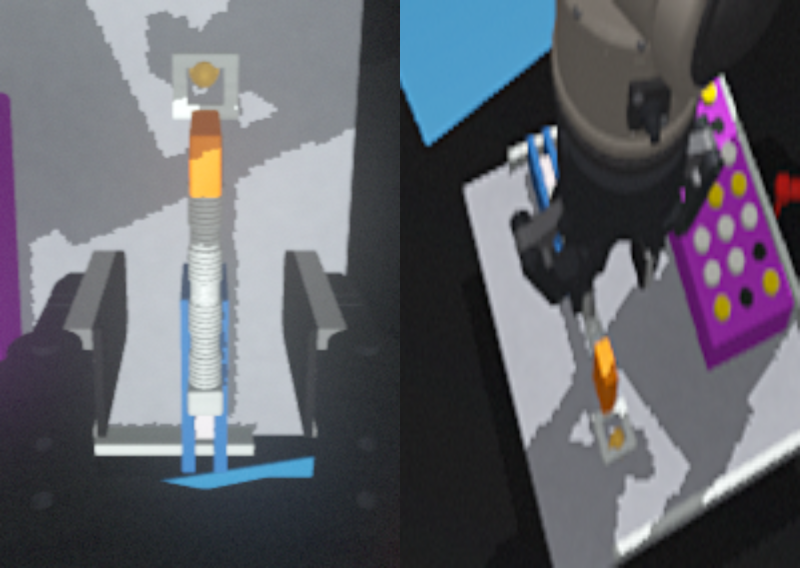

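The eye's far edge sits under the head at (204,75), and the hook cap is between the groove walls at (205,403). I'll check the heights with the depth image, then hand in.

```bash
python3 - <<'E'
from h import *
np.set_printoptions(precision=4,suppress=True)
pl=[pt("wrist",u,v) for u,v in ((250,143),(276,143),(250,150))]; cap=pt("wrist",262,301)
E=pt("wrist",160+205/2,100+87/2,.1125)
print("plate",*pl,"cap",cap,"expect cap top .152","eye",E,"to post",(E-POST)@D,(E-POST)@N)
print("cap-eye dist",(E-cap)@D, "head", pt("wrist",262,136))
ok=np.mean([p[2] for p in pl])<.1165 and abs(cap[2]-.152)<.006
print(ok)
if ok: print(r.finish_job(), r.read_state()["time_s"])
E
```

```text
plate [0.5807 0.2295 0.1158] [0.6024 0.2245 0.1153] [0.5793 0.2234 0.1151] cap [0.5624 0.1026 0.1566] expect cap top .152 eye [0.5909 0.2261 0.1125] to post -0.005961077101243967 0.00027403530698499987
cap-eye dist 0.1267684891779005 head [0.5922 0.2337 0.1198]
True
the job is handed in; nothing more can be done
the job is handed in; nothing more can be done
```

The spring is fitted: the hook is in the groove's hole, the eye is held under the post's head, and the gripper has let go. I handed the job in at about 20 s by the robot's clock; no verdict came back, and I viewed 12 pictures against the limit of 10.

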